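Reverse the pusher of a watch-case press

TASK

The double-ended pusher on the little slide press has its used brass end facing the watch case: draw the carriage back until the pusher is clear of the yellow guide fork, turn the pusher end for end in its round seat so that the unused blue end faces the watch case, then slide the carriage fully home again with the blue end in the fork. Finish with the pusher properly seated and everything let go, and do not disturb the other things on the bench.

Things in the scene. Friction and masses are not known exactly. Their poses are not given: they have to be found in the camera images.
- press: Grey slide press fixed to the bench, base 345 x 110 x 18 mm. Origin on the bench under the seat's home position; x along the slide, towards the watch case (base from x -217 to +127 mm), z up. Place and heading vary. A steel watch case, 50 mm across, is held on edge at x 80 mm; its top is 96 mm above the bench.
- fork (a point): Middle of the mouth of the yellow guide fork, 65 mm above the bench, 18 mm ahead of the press origin. Two fixed upright cheeks, top 80 mm above the bench, guide the pusher's nose: 49 mm apart inside at the mouth, narrowing to 30 mm from 22 mm to 48 mm behind the mouth (towards the case). Axes as the press's.
- carriage (a joint): Carriage position (m): 0 = fully home against its stop, towards the watch case, growing as it is drawn back along the press's -x, to 0.09 at the rear stop. It stays where left; about 2 N of friction. Always starts home. The pusher can swing round freely past the fork when this is over about 0.045.
- knob (a point): Centre of the grip of the red upright knob on the carriage: a round post 22 mm in diameter, 102 mm behind the seat axis; the grip is 72 mm above the bench, the post's top 93 mm, and the dark carriage arm below it has its top 42 mm above the bench. Axes as the press's. Push it or pinch it to slide the carriage.
- seat (a point): Point on the carriage on the vertical axis of its round seat (10 mm deep, 43 mm wide), 65 mm above the bench, where the middle of the seated pusher lies. Axes as the press's (x towards the watch case). The carriage block under the pusher is 76 x 72 mm, its top 50 mm above the bench.
- middle (a point): Centre of the loose pusher: a level bar 124 mm long, 24 wide, 24 high, 53 to 77 mm above the bench when seated; aluminium with a round blue and a round brass nose. A disc 40 mm across, 13 mm high under its middle sits in the seat with 1.5 mm play, so it turns on the spot when an end is pushed sideways, and stays where left. 0.2 to 0.35 kg. x axis to the blue end, z up.
- blue_tip (a point): Centre of the blue (unused) end face of the pusher, 62 mm from its middle. At the start it points away from the watch case.
- brass_tip (a point): Centre of the brass (used, dark-marked) end face, 62 mm from the middle. At the start it is in the guide fork, with 3 mm of play each side.
- loupe: Bystander: black eyeglass loupe, 44 mm wide, 34 mm high, standing on the mat near the press.
- oil_jar: Bystander: small amber jar with black cap, 38 mm wide, 45 mm high, near the press.
- tweezers: Bystander: steel tweezers, about 130 mm long, 6 mm high, flat on the mat near the press; long axis x.
- dish: Bystander: open blue divided parts dish, 112 mm wide, 22 mm high.
- hammer: Bystander: small bench hammer, 200 mm long, lying; handle along its x.
- driver: Bystander: screwdriver, 140 mm long, lying along its x.
- caliper: Bystander: steel and black caliper, 160 mm long along its x, 12 mm high.
There are look-alikes about, which are no part of the job. Of the things that look like the part that bears middle, the largest one is meant.

How it is judged (in metres and radians):
On the way, in this order (a step that is already met when the one before it is completed fails the run):
1. the carriage is drawn back, the pusher clear of the fork (value of joint carriage above 0.038 m), for 0.1 s.
2. the pusher, seated, points its blue end towards the watch case (x of blue_tip in the frame of seat above 0.048 m and y of blue_tip in the frame of seat between -0.04 and 0.04 m and z of middle in the frame of seat between -0.005 and 0.005 m and horizontal distance between middle and seat below 0.005 m), for 0.1 s.
3. the carriage is home with the blue end in the fork (value of joint carriage below 0.004 m and x of blue_tip in the frame of seat above 0.057 m and y of blue_tip in the frame of seat between -0.007 and 0.007 m and z of middle in the frame of seat between -0.005 and 0.005 m and horizontal distance between middle and seat below 0.005 m), for 0.2 s.
At the end, for the whole second after the job is handed in: The carriage is home (within 4 mm of its stop), the pusher is seated level in the carriage (its middle within 5 mm of the seat axis and of its seated height, tilt under 0.08 rad), the blue tip points to the watch case within the fork (at least 57 mm ahead of the seat axis, within 7 mm sideways) (all of step 3 and angle between middle's own z axis and vertical below 0.08 rad); the robot touches nothing.
It fails at once if another thing on the bench (loupe, jar, tweezers, dish, hammer, screwdriver or caliper) is moved more than 20 mm (distance of any of loupe, oil_jar, tweezers, dish, hammer, driver, caliper from where it was at the start of the episode above 0.02 m).
It also fails if it takes over 58 s, if anything falls off the work surface, if the arm or the gripper's body presses on something with over 40 N, if the wrist force passes 120 N, or if a joint passes its speed limit or range.

ROBOT

A 6-joint arm with a two-finger parallel gripper is mounted at the origin on the work surface. World frame = base frame: x ahead of the robot, y to its left, z up, the work surface at z = 0. Lengths are in m, angles in degrees, forces in N, time in s.
With the tool pointing down it reaches from about 0.35 to 0.875 m from the base axis. Payload 4.2 kg.
Tool frame: the origin (TCP) lies at the very end of the fingers, on their centre line; the grasp point (between the pads) lies 19 mm behind it; z points along the fingers, x is the direction in which the jaws open and shut, and the axes are right-handed (so a half turn about z gives the same grasp; the last joint's range is limited). The gripper opens to 87 mm and grips with 3 to 60 N. Pads are 19 mm wide; open, the fingers measure 117 mm over their backs; the gripper's body (75 mm by 190 mm) begins 51 mm behind the grasp point.
Start: joints at [-49.87, 22.042, 0.453, 0, -68.411, -14.817], TCP at [0.267, -0.565, 0.223] pointing down, gripper open.
Joint ranges: [-179.83, 179.83], [-69.29, 118.12], [-61.27, 80.66], [-181.25, 117.63], [-171.15, -9.14], [-177.46, 177.46]. Speed limits (degrees/s): [159.86, 159.86, 180, 180, 180, 180].

INTERFACE

Orientations are given as a 3x3 rotation matrix whose columns are the frame's x, y, z axes.
In Python, from station import sense, capture, finish_job gives the robot as it stands.
- The arm moves only by the shell command python3 -m crank 'ROWS' [OPENING]. ROWS is JSON, a list of rows, each a list of 4 numbers: the shift along the tool's x, y, z in m, then the turn about the tool's z in rad. A call has 1 to 5 rows; each row shifts and turns the commanded pose from where the row before left it, along the tool's axes as they then stand; what a row does not reach is not made up. A row lasts 1/12 s, in which the tool goes at most 41.7 mm and 7.16 degrees, less where a joint would pass 70% of its speed; a pose out of reach is approached as far as the arm can. A call with a gripper value outside its range is refused whole. OPENING is the finger opening in m, from 0 to 0.087, set as the call begins (- or left out, the last holds). The fingers move at their own pace and stop on an object; the grip force is fixed at half the most. Time passes only in rows, so rows that do not move let the fingers close. It gives the time, the measured TCP pose, the force and the opening at its end, in the units of the state.
- sense(): the state, without advancing time (a new reading comes with each control period).
- capture(name): name is "scene" or "top" or "wrist"; returns a dict with "pixels" (384x512x3 uint8, red, green, blue), "depth" (384x512 float32, m along the optical axis (not along the pixel's ray), 0 where there is no reading), "fx", "fy", "cx", "cy" (pixels), "world_from_camera" (4x4, takes a point from camera to world coordinates); the wrist camera has in their place "hand_eye" (4x4, takes a point from camera to tool coordinates, whose origin is the TCP and whose axes are the tool frame's). Camera axes: x right, y down, z forward; pixel columns grow to the right and rows downward; lengths in m; the calibration is good to about 2 mm. A picture is of the moment at which its call begins: read the wrist's pose just before it.
- finish_job(): hands the job in, once; it reports no verdict.
The state is a dict: "time_s": time; "joints": joint angles; "joint_velocities": joint speeds; "effort": joint torques, N m; "tcp_pos": TCP position; "ee_rot": TCP orientation; "wrist_force": force on the tool from outside, world axes, zero at the start; "moment": the same for the moment, N m; "gripper_width": opening from 0.0 (shut) to 1.0 (fully open).
Only numpy, scipy, OpenCV 4.12 (cv2) and the standard library are available. Lean on these libraries where they do the work, as an engineer would, in place of code of your own. Each camera call takes 0.05 s, during which the arm holds its last target.

## Working session

There is one attempt and no reset: what is moved stays moved. The work goes in short steps, Python scripts to look and compute and a shell command to move; the robot and the scene stay as the last step left them, time stands still between calls to the robot, and variables do not carry over. Pictures are saved under pics/ and viewed, and the job is handed in when it is done.

```bash
ls; mkdir -p pics
python3 - <<'E'
from station import sense,capture
import cv2,numpy as np
s=sense();print(s)
for n in("scene","top"):
    c=capture(n);np.savez(f'pics/{n}0.npz',**c);cv2.imwrite(f'pics/{n}0.png',c['pixels'][:,:,::-1])
    print(n,c['fx'],c['cx'],c['cy'],np.round(c['world_from_camera'],3))
E
```

```text
pics
{'time_s': 0.0, 'joints': array([-4.98706662e+01,  2.20914460e+01,  3.80717368e-01, -3.01034340e-02,
       -6.84099152e+01, -1.48161378e+01]), 'joint_velocities': array([-0.00378847,  0.07512116,  0.04459287, -0.03966122,  0.02355379,
        0.01376577]), 'effort': array([ 1.87420324e-04, -3.90667212e+01,  1.87407696e+01,  4.21995699e+00,
        1.11108623e-02, -1.34259126e-04]), 'tcp_pos': array([ 0.26699661, -0.56444537,  0.2214559 ]), 'ee_rot': array([[-4.27389772e-01,  9.04066931e-01, -9.83545168e-04],
       [ 9.04064884e-01,  4.27390899e-01,  1.92478336e-03],
       [ 2.16049124e-03, -6.65559250e-05, -9.99997664e-01]]), 'wrist_force': array([ 0.15046767, -0.30732795, -0.3880165 ]), 'moment': array([-0.01920875, -0.01240871,  0.03032575]), 'gripper_width': 0.9968063025654729}
scene 431.1353415639318 249.0993527207409 190.63093526095318 [[-0.398  0.76  -0.514  1.188]
 [ 0.918  0.326 -0.227  0.248]
 [-0.005 -0.562 -0.827  1.041]
 [ 0.     0.     0.     1.   ]]
top 347.54615314468384 253.0947419997275 194.63338420008515 [[ 1.900e-02 -9.770e-01  2.120e-01  3.570e-01]
 [-1.000e+00 -1.900e-02  3.000e-03  2.000e-03]
 [ 1.000e-03 -2.120e-01 -9.770e-01  1.148e+00]
 [ 0.000e+00  0.000e+00  0.000e+00  1.000e+00]]
```

View pics/scene0.png

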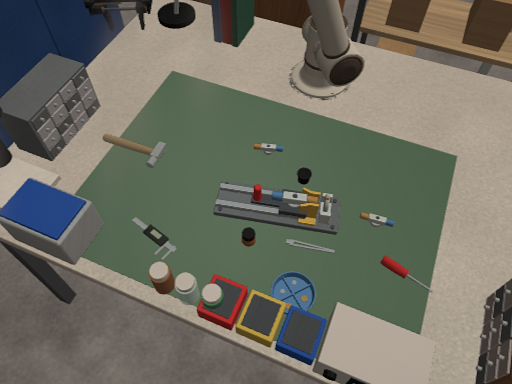

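View pics/top0.png

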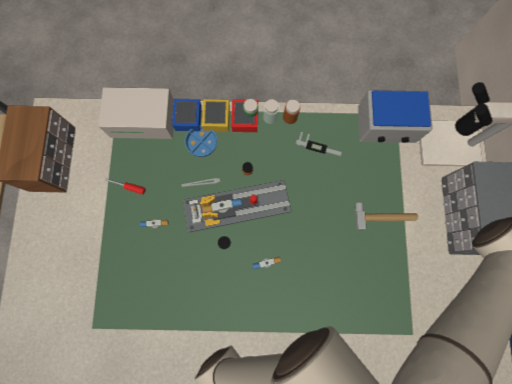

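The look-alikes for the pusher are at top-view pixels (222,206) on the press, (153,223) loose on the mat and (266,263) loose on the mat. The one on the press is the largest and it is seated, so I choose that one. I'll check it in a close crop and measure it.

Run:
```python
import cv2,numpy as np
a=cv2.imread('pics/top0.png')[165:260,170:310];b=cv2.imread('pics/scene0.png')[160:250,200:350]
cv2.imwrite('pics/crop0.png',np.vstack([cv2.resize(a,(600,407),interpolation=cv2.INTER_CUBIC)]))
cv2.imwrite('pics/crop1.png',cv2.resize(b,(750,450),interpolation=cv2.INTER_CUBIC))
for n in('top','scene'):
    d=np.load(f'pics/{n}0.npz');p=d['pixels'];z=d['depth'];hs=cv2.cvtColor(p,cv2.COLOR_RGB2HSV)
    v,u=np.mgrid[:384,:512];P=np.stack([(u-d['cx'])/d['fx']*z,(v-d['cy'])/d['fy']*z,z,np.ones_like(z)],-1)@d['world_from_camera'].T
    box=np.zeros((384,512),bool)
    if n=='top':box[180:235,180:295]=1
    else: box[175:240,205:345]=1
    H,S,V=hs[...,0],hs[...,1],hs[...,2]
    for nm,m in dict(red=((H<6)|(H>174))&(S>150)&(V>80),blue=(H>98)&(H<118)&(S>110)&(V>90),yel=(H>14)&(H<30)&(S>150)&(V>120)).items():
        m=m&box&(z>0);k,l,st,_=cv2.connectedComponentsWithStats(m.astype(np.uint8))
        for i in range(1,k):
            if st[i,4]>8:
                q=P[l==i][:,:3];print(n,nm,st[i],np.round(q.mean(0),4),'zmax',np.round(np.percentile(q[:,2],[5,50,95]),3))
    # press base: points 12..24mm and bbox
    m=box&(P[...,2]>.010)&(P[...,2]<.1)&(z>0)
    q=P[m][:,:2].astype(np.float32);print(n,cv2.minAreaRect(q),len(q))
```

```text
top red [250 195   7   9  56] [0.5746 0.0051 0.0784] zmax [0.046 0.091 0.096]
top blue [232 199   9   8  54] [0.5645 0.0581 0.0753] zmax [0.07  0.076 0.079]
top yel [200 195  15  13  97] [0.5725 0.1532 0.0595] zmax [0.025 0.075 0.083]
top yel [202 210  16   8  73] [0.5258 0.1416 0.072 ] zmax [0.039 0.078 0.083]
top yel [206 219  14   7  64] [0.5082 0.1386 0.0267] zmax [0.023 0.026 0.03 ]
top ((0.5878850817680359, 0.06323350220918655), (0.15692754089832306, 0.345366895198822), 11.992926597595215) 3412
scene red [254 184   8  17  97] [0.5839 0.0059 0.0746] zmax [0.044 0.081 0.094]
scene blue [272 191  11   8  56] [0.5697 0.0573 0.0755] zmax [0.07  0.076 0.08 ]
scene yel [303 188  17   7  38] [0.5275 0.1384 0.0795] zmax [0.077 0.079 0.083]
scene yel [301 203  18   4  43] [0.568  0.1478 0.0796] zmax [0.077 0.08  0.083]
scene yel [299 217  16   8  85] [0.5853 0.154  0.026 ] zmax [0.023 0.026 0.03 ]
scene ((0.5774344801902771, 0.06562699377536774), (0.20741012692451477, 0.3571590185165405), 26.30188751220703) 4593
```

View pics/crop0.png

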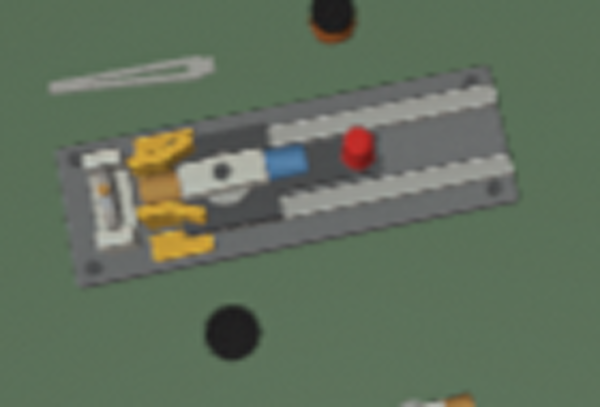

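View pics/crop1.png

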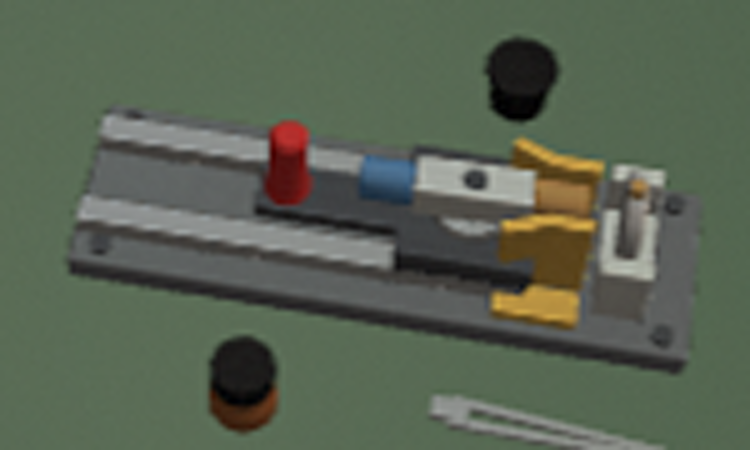

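Run:
```python
import cv2,numpy as np
A=[]
for n in('top','scene'):
    d=np.load(f'pics/{n}0.npz');z=d['depth']
    v,u=np.mgrid[:384,:512];P=np.stack([(u-d['cx'])/d['fx']*z,(v-d['cy'])/d['fy']*z,z,np.ones_like(z)],-1)@d['world_from_camera'].T
    P=P[...,:3];ok=(abs(P[...,0]-.57)<.12)&(abs(P[...,1]-.06)<.22)&(z>0)
    m=ok&(P[...,2]>.013)&(P[...,2]<.028)
    k,l,st,_=cv2.connectedComponentsWithStats(m.astype(np.uint8)); 
    m=ok&(P[...,2]>.013)&(P[...,2]<.1)
    k,l,st,_=cv2.connectedComponentsWithStats(m.astype(np.uint8),connectivity=4);i=1+np.argmax(st[1:,4])
    q=P[(l==i)&(P[...,2]<.026)][:,:2].astype(np.float32)
    print(n,'base',cv2.minAreaRect(q),len(q))
    r=cv2.minAreaRect(q)
    q=P[ok&(P[...,2]>.086)&(abs(P[...,1]-.006)<.03)];print('knobtop',q.mean(0),len(q))
    ax=np.array([-np.sin(np.radians(12)),np.cos(np.radians(12))])
    q=P[ok&(P[...,2]>.071)&(P[...,2]<.082)&(P[...,1]<.16)&(P[...,1]>.03)]
    q=q[abs((q[:,:2]-[.560,.085])@[ax[1],-ax[0]])<.017]
    c,s,V=np.linalg.svd(q[:,:2]-q[:,:2].mean(0));t=(q[:,:2]-q[:,:2].mean(0))@V[0]
    print('pusher',q.mean(0),V[0],np.degrees(np.arctan2(-V[0][0],V[0][1])),'ext',t.min(),t.max(),'mid',q[:,:2].mean(0)+V[0]*(t.min()+t.max())/2)
```

```text
top base ((0.5658899545669556, 0.058642394840717316), (0.11083882302045822, 0.3450603485107422), 12.443885803222656) 1580
knobtop [0.57818626 0.00315208 0.09267063] 38
pusher [0.55534251 0.1026147  0.07703722] [ 0.23205474 -0.97270273] -166.58192676720856 ext -0.061887450654236266 0.06190684024258672 mid [0.55534476 0.10260527]
scene base ((0.5667508840560913, 0.05901525914669037), (0.11251070350408554, 0.3451484143733978), 12.416172981262207) 1842
knobtop [0.57994255 0.00404948 0.09144771] 49
pusher [0.55677473 0.10461662 0.07625653] [-0.27671784  0.96095122] 16.064412252749626 ext -0.06336221083726186 0.060248738106175447 mid [0.55720551 0.10312067]
```

The crop confirms the choice: white pusher with a blue nose towards the red knob, brass in the fork. The fits agree:

| Feature | Position (m) |
|---|---|
| Base rectangle | 345 x 111 mm, heading axis u = (-.215, .977) |
| Seat | (.5566, .1027) |
| Knob | (.5786, .003), top .092 |

Next I'll travel to above the knob.

```bash
python3 -m crank '[[0.0238,0.0328,0,0],[0.0238,0.0328,0,0],[0.0238,0.0328,0,0],[0.0238,0.0328,0,0],[0.0238,0.0328,0,0]]' 0.087
python3 -m crank '[[0.0238,0.0328,0,0],[0.0238,0.0328,0,0],[0.0238,0.0328,0,0],[0.0238,0.0328,0,0],[0.0238,0.0328,0,0]]'
python3 -m crank '[[0.0238,0.0328,0,0],[0.0238,0.0328,0,0],[0.0238,0.0328,0,0],[0.0238,0.0328,0,0],[0.0238,0.0328,0,0]]'
python3 -m crank '[[0.0238,0.0328,0,0],[0,0,0,-0.1223],[0,0,0,-0.1223],[0,0,0,-0.1223],[0,0,0,-0.1223]]'
python3 -m crank '[[0,0,0,-0.1223],[0,0,0,-0.1223],[0,0,0,-0.1223],[0,0,0,-0.1223],[0,0,0,-0.1223]]'
python3 -m crank '[[0,0,0,-0.1223],[0,0,0,-0.1223],[0,0,0,0]]'
```

```text
time_s: 0.52
tcp_pos: [0.3648, -0.3854, 0.2221]
ee_rot: [[-0.427, 0.904, -0.001], [0.904, 0.427, 0.001], [0.001, -0.0, -1.0]]
wrist_force: [1.0, -0.6, -0.6]
gripper_width: 1.002
time_s: 0.93
tcp_pos: [0.4622, -0.2076, 0.2224]
ee_rot: [[-0.428, 0.904, -0.0], [0.904, 0.428, 0.0], [0.0, -0.0, -1.0]]
wrist_force: [0.4, -0.3, -0.2]
gripper_width: 0.996
time_s: 1.35
tcp_pos: [0.5596, -0.0299, 0.2223]
ee_rot: [[-0.428, 0.904, -0.001], [0.904, 0.428, 0.0], [0.0, -0.001, -1.0]]
wrist_force: [0.7, -0.8, -0.5]
gripper_width: 1.001
time_s: 1.77
tcp_pos: [0.5786, 0.0042, 0.2218]
ee_rot: [[-0.806, 0.592, -0.002], [0.592, 0.806, -0.0], [0.001, -0.001, -1.0]]
wrist_force: [-0.0, -0.1, -0.1]
gripper_width: 1.001
time_s: 2.18
tcp_pos: [0.5785, 0.0037, 0.222]
ee_rot: [[-1.0, 0.022, -0.001], [0.022, 1.0, -0.0], [0.001, -0.0, -1.0]]
wrist_force: [-0.0, 0.1, -1.2]
gripper_width: 1.002
time_s: 2.43
tcp_pos: [0.5785, 0.0037, 0.222]
ee_rot: [[-0.976, -0.217, -0.001], [-0.217, 0.976, -0.0], [0.001, 0.0, -1.0]]
wrist_force: [-0.3, 1.0, 0.4]
gripper_width: 1.002
```

```bash
cat > look.py <<'E'
import sys,cv2,numpy as np
from station import sense,capture
n=sys.argv[1]
s=sense();c=capture('wrist');T=np.eye(4);T[:3,:3]=s['ee_rot'];T[:3,3]=s['tcp_pos']
W=T@c['hand_eye'];z=c['depth'];v,u=np.mgrid[:384,:512]
P=(np.stack([(u-c['cx'])/c['fx']*z,(v-c['cy'])/c['fy']*z,z,np.ones_like(z)],-1)@W.T)[...,:3]
cv2.imwrite(f'pics/{n}.png',c['pixels'][:,:,::-1])
H,S,V=np.moveaxis(cv2.cvtColor(c['pixels'],cv2.COLOR_RGB2HSV),-1,0)
O=np.array([.5566,.1027]);U=np.array([-.2153,.9765]);R=np.array([[U[0],U[1]],[-U[1],U[0]]])
def press(q): return np.c_[(q[:,:2]-O)@R.T,q[:,2]]
for nm,m in dict(red=((H<6)|(H>174))&(S>150),blue=(H>98)&(H<118)&(S>110),yel=(H>12)&(H<30)&(S>110)).items():
    k,l,st,_=cv2.connectedComponentsWithStats((m&(z>0)).astype(np.uint8))
    for i in range(1,k):
        if st[i,4]>150:
            q=P[l==i];zt=np.percentile(q[:,2],95);q=press(q[q[:,2]>zt-.006])
            print(nm,st[i],'ztop',round(zt,4),'press-frame mean',np.round(q.mean(0),4),'min',np.round(np.percentile(q,2,axis=0),4),'max',np.round(np.percentile(q,98,axis=0),4))
E
python3 look.py w1
```

```text
red [   0   95   44   92 3301] ztop 0.0505 press-frame mean [-0.1247 -0.2563  0.0491] min [-0.1652 -0.2731  0.0449] max [-0.0812 -0.2447  0.0515]
red [246 155  23  34 661] ztop 0.0937 press-frame mean [-0.1029  0.0016  0.0922] min [-0.112  -0.008   0.0892] max [-0.0931  0.0109  0.0942]
blue [420 180  18  18 266] ztop 0.0274 press-frame mean [-0.07    0.2037  0.0254] min [-0.0795  0.1976  0.0217] max [-0.0605  0.212   0.0278]
blue [246 205  22  33 669] ztop 0.0771 press-frame mean [-0.048   0.0012  0.0749] min [-0.062  -0.0089  0.0714] max [-0.0328  0.0111  0.0776]
blue [  31  221   81   52 1520] ztop 0.0231 press-frame mean [-0.024  -0.1941  0.0639] min [-0.1394 -0.2739  0.0175] max [ 0.0398 -0.0475  0.2984]
yel [425 120  19  21 350] ztop 0.0277 press-frame mean [-0.1384  0.1991  0.0255] min [-0.1489  0.1926  0.022 ] max [-0.1276  0.2078  0.0282]
yel [146 141  30  30 257] ztop 0.0271 press-frame mean [-0.1122 -0.1031  0.0256] min [-0.1205 -0.1153  0.0212] max [-0.0976 -0.0976  0.034 ]
yel [   0  182   42   63 2158] ztop 0.0506 press-frame mean [-0.0473 -0.2649  0.0609] min [-0.1392 -0.2842  0.045 ] max [-0.0118 -0.0691  0.2975]
yel [ 70 259  31  57 845] ztop 0.3132 press-frame mean [-0.1313 -0.0471  0.3109] min [-0.1375 -0.0483  0.3075] max [-0.1238 -0.0463  0.3136]
yel [413 259  31  57 846] ztop 0.3134 press-frame mean [-0.1317  0.0481  0.3109] min [-0.138   0.0472  0.3076] max [-0.1241  0.0492  0.3138]
yel [249 301  20  11 178] ztop 0.0771 press-frame mean [0.0537 0.0038 0.0751] min [ 0.0468 -0.0049  0.0715] max [0.0602 0.0123 0.0774]
yel [ 230  327  282   22 4959] ztop 0.3243 press-frame mean [-0.1255  0.0286  0.321 ] min [-0.1273 -0.0044  0.3184] max [-0.1245  0.0614  0.3251]
```

View pics/w1.png

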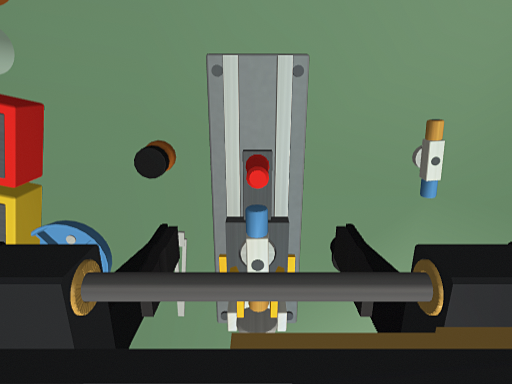

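The wrist view shows the knob at pixel (258,178) and the blue nose at (257,220). The knob measures (-103, +1.6) mm in the press frame, which is as expected. I'll descend and pinch it.

```bash
python3 -m crank '[[0.001,-0.0005,0.034,0],[0,0,0.034,0],[0,0,0.034,0],[0,0,0.034,0],[0,0,0.033,0]]' 0.06
python3 -m crank '[[0,0,0,0],[0,0,0,0],[0,0,0,0],[0,0,0,0],[0,0,0,0]]' 0.0
python3 -m crank '[[0,0,0,0],[0,0,0,0],[0,0,0,0],[0,0,0,0],[0,0,0,0]]'
```

```text
time_s: 2.9
tcp_pos: [0.5776, 0.0029, 0.0521]
ee_rot: [[-0.977, -0.211, -0.0], [-0.211, 0.977, 0.0], [-0.0, 0.0, -1.0]]
wrist_force: [0.1, -0.6, 0.9]
gripper_width: 0.73
time_s: 3.32
tcp_pos: [0.5795, 0.0033, 0.056]
ee_rot: [[-0.977, -0.214, 0.005], [-0.214, 0.977, 0.001], [-0.005, 0.0, -1.0]]
wrist_force: [-0.4, 0.4, -1.1]
gripper_width: 0.399
time_s: 3.73
tcp_pos: [0.5779, 0.003, 0.0549]
ee_rot: [[-0.977, -0.215, 0.0], [-0.215, 0.977, -0.0], [-0.0, -0.0, -1.0]]
wrist_force: [-3.5, 0.9, 5.7]
gripper_width: 0.246
```

The opening is about 21.4 mm, so the 22 mm post is held. Next I'll draw the carriage back 72 mm along the tool's -y.

```bash
python3 -m crank '[[0,-0.012,0,0],[0,-0.012,0,0],[0,-0.012,0,0],[0,-0.012,0,0],[0,-0.012,0,0]]'
python3 -m crank '[[0,-0.012,0,0],[0,0,0,0],[0,0,0,0],[0,0,0,0]]'
```

```text
time_s: 4.15
tcp_pos: [0.5909, -0.0557, 0.0549]
ee_rot: [[-0.977, -0.215, 0.001], [-0.215, 0.977, 0.0], [-0.001, 0.0, -1.0]]
wrist_force: [-2.8, 1.7, 5.7]
gripper_width: 0.244
time_s: 4.48
tcp_pos: [0.5937, -0.0684, 0.0549]
ee_rot: [[-0.977, -0.214, 0.001], [-0.214, 0.977, -0.001], [-0.001, -0.001, -1.0]]
wrist_force: [-1.7, -2.5, 4.8]
gripper_width: 0.242
```

```bash
python3 -m crank '[[0,0,0,0],[0,0,0,0],[0,0,0,0],[0,0,0,0],[0,0,0,0]]' 0.06
python3 -m crank '[[0,0,-0.034,0],[0,0,-0.034,0],[0,0,-0.034,0],[0,0,-0.034,0],[0,0,-0.034,0]]' 0.087
python3 -m crank '[[0,0,0,0],[0,0,0,0]]'
python3 look.py w2|grep -E 'red|blue'
python3 - <<'E'
from station import capture
import cv2
c=capture('top');cv2.imwrite('pics/top2.png',cv2.resize(c['pixels'][165:265,170:310,::-1],(700,500)))
E
```

```text
time_s: 4.9
tcp_pos: [0.5934, -0.0672, 0.0533]
ee_rot: [[-0.977, -0.215, -0.0], [-0.215, 0.977, 0.0], [0.0, 0.0, -1.0]]
wrist_force: [0.9, -0.1, -0.3]
gripper_width: 0.533
time_s: 5.32
tcp_pos: [0.5931, -0.0672, 0.2251]
ee_rot: [[-0.977, -0.215, -0.0], [-0.215, 0.977, 0.0], [0.0, 0.0, -1.0]]
wrist_force: [1.1, 0.6, 0.1]
gripper_width: 0.916
time_s: 5.48
tcp_pos: [0.5946, -0.0671, 0.2261]
ee_rot: [[-0.977, -0.215, 0.006], [-0.215, 0.977, 0.001], [-0.006, -0.0, -1.0]]
wrist_force: [0.2, -1.2, -0.7]
gripper_width: 0.981
red [248 153  23  34 638] ztop 0.0938 press-frame mean [-0.176   0.0017  0.0923] min [-0.1853 -0.0076  0.0891] max [-0.1656  0.0109  0.0943]
red [   0  156   61   89 3288] ztop 0.0505 press-frame mean [-0.1304 -0.2595  0.0517] min [-0.1714 -0.2937  0.0451] max [-0.0824 -0.2442  0.0515]
blue [248 203  22  33 651] ztop 0.077 press-frame mean [-0.1213  0.0012  0.0749] min [-0.1353 -0.0084  0.0714] max [-0.106   0.0107  0.0777]
```

View pics/w2.png

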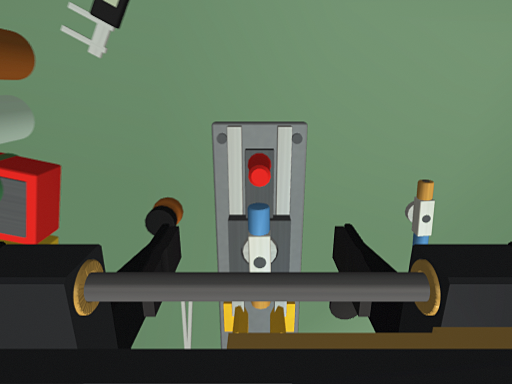

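The carriage is drawn back about 73 mm with the pusher still in its seat. In the wrist view the knob is at (260,172), the blue nose at (259,218) and the bar at (260,250). I'll move over the seat, descend and grip the bar's middle.

```bash
python3 -m crank '[[0.0003,0.034,0,0],[0.0002,0.034,0,0],[0,0.0335,0,0],[0,0,0.04,0],[0,0,0.03,0]]' 0.06
python3 -m crank '[[0,0,0,0],[0,0,0,0]]'
python3 - <<'E'
from station import sense
import numpy as np
s=sense();d=s['tcp_pos'][:2]-np.array([.5566,.1027]);U=np.array([-.2153,.9765]);print(d@U,d@[-U[1],U[0]],s['tcp_pos'][2])
E
```

```text
time_s: 6.0
tcp_pos: [0.5702, 0.0336, 0.1517]
ee_rot: [[-0.976, -0.217, -0.0], [-0.217, 0.976, 0.001], [0.0, 0.001, -1.0]]
wrist_force: [-1.3, -0.2, -0.7]
gripper_width: 0.73
time_s: 6.17
tcp_pos: [0.5697, 0.0312, 0.1512]
ee_rot: [[-0.977, -0.215, -0.006], [-0.215, 0.977, -0.003], [0.007, -0.001, -1.0]]
wrist_force: [0.6, -0.6, 1.1]
gripper_width: 0.696
-0.07267674637583497 0.002625442057105557 0.15115468144167035
```

```bash
python3 -m crank '[[0,0,0.032,0],[0,0,0.032,0],[0,0,0.028,0],[0,0,0,0]]' 0.06
python3 -m crank '[[0,0,0,0],[0,0,0,0],[0,0,0,0],[0,0,0,0],[0,0,0,0]]' 0.0
python3 -m crank '[[0,0,0,0],[0,0,0,0],[0,0,0,0],[0,0,0,0]]'
```

```text
time_s: 6.5
tcp_pos: [0.5685, 0.0305, 0.0578]
ee_rot: [[-0.977, -0.213, -0.008], [-0.213, 0.977, -0.002], [0.009, -0.0, -1.0]]
wrist_force: [-1.5, -0.2, 0.4]
gripper_width: 0.693
time_s: 6.92
tcp_pos: [0.5721, 0.0319, 0.0633]
ee_rot: [[-0.977, -0.215, 0.003], [-0.215, 0.977, 0.001], [-0.003, 0.0, -1.0]]
wrist_force: [-0.4, 0.1, -0.4]
gripper_width: 0.396
time_s: 7.25
tcp_pos: [0.5713, 0.0317, 0.0624]
ee_rot: [[-0.977, -0.215, 0.001], [-0.215, 0.977, -0.0], [-0.0, -0.0, -1.0]]
wrist_force: [-1.2, 0.5, 5.7]
gripper_width: 0.271
```

The opening is 23.6 mm, so the bar is held. I'll turn the first 35° and check.

```bash
python3 -m crank '[[0,0,0,0.12],[0,0,0,0.12],[0,0,0,0.12],[0,0,0,0.12],[0,0,0,0.12]]'
python3 -m crank '[[0,0,0,0.0]]'
```

```text
time_s: 7.67
tcp_pos: [0.572, 0.0317, 0.0624]
ee_rot: [[-0.925, 0.379, 0.002], [0.379, 0.925, -0.0], [-0.002, 0.001, -1.0]]
wrist_force: [-0.1, -0.6, 4.7]
gripper_width: 0.27
time_s: 7.75
tcp_pos: [0.572, 0.0317, 0.0623]
ee_rot: [[-0.927, 0.376, 0.002], [0.376, 0.927, 0.0], [-0.002, 0.001, -1.0]]
wrist_force: [0.6, -0.4, 5.2]
gripper_width: 0.27
```

```bash
for i in 1; do python3 -m crank '[[0,0,0,0.121],[0,0,0,0.121],[0,0,0,0.121],[0,0,0,0.121],[0,0,0,0.121]]'; done
python3 -m crank '[[0,0,0,0.121],[0,0,0,0.121],[0,0,0,0.121],[0,0,0,0.121],[0,0,0,0.121]]'
python3 -m crank '[[0,0,0,0.121],[0,0,0,0.121],[0,0,0,0.121],[0,0,0,0.121],[0,0,0,0.121]]'
python3 -m crank '[[0,0,0,0.121],[0,0,0,0.121],[0,0,0,0.121],[0,0,0,0.121],[0,0,0,0.121]]'
python3 -m crank '[[0,0,0,0.121],[0,0,0,0],[0,0,0,0]]'
```

```text
time_s: 8.17
tcp_pos: [0.5722, 0.0319, 0.0623]
ee_rot: [[-0.548, 0.836, 0.002], [0.836, 0.548, 0.0], [-0.001, 0.002, -1.0]]
wrist_force: [-0.2, -0.6, 5.0]
gripper_width: 0.273
time_s: 8.58
tcp_pos: [0.5723, 0.0319, 0.0624]
ee_rot: [[0.024, 1.0, 0.002], [1.0, -0.024, 0.0], [0.0, 0.002, -1.0]]
wrist_force: [-0.5, -0.6, 4.4]
gripper_width: 0.275
time_s: 9.0
tcp_pos: [0.5722, 0.0316, 0.0623]
ee_rot: [[0.589, 0.808, 0.002], [0.808, -0.589, -0.0], [0.001, 0.002, -1.0]]
wrist_force: [0.6, -2.0, 4.6]
gripper_width: 0.272
time_s: 9.42
tcp_pos: [0.574, 0.0268, 0.0624]
ee_rot: [[0.94, 0.342, -0.002], [0.342, -0.939, 0.015], [0.004, -0.015, -1.0]]
wrist_force: [-0.0, 3.5, 7.4]
gripper_width: 0.276
time_s: 9.67
tcp_pos: [0.5782, 0.01, 0.062]
ee_rot: [[0.967, 0.256, -0.008], [0.256, -0.965, 0.058], [0.007, -0.058, -0.998]]
wrist_force: [-4.5, 7.8, 15.9]
gripper_width: 0.275
```

The last rows went off: the TCP drifted about 20 mm backwards and tilted 3°. I'll stop and look.

```bash
python3 - <<'E'
from station import sense
s=sense();print({k:s[k].round(2) for k in('joints','joint_velocities','effort','wrist_force','moment','tcp_pos')})
E
python3 look.py w3|grep -E 'red|blue|yel'
python3 - <<'E'
from station import capture
import cv2,numpy as np
c=capture('top');a=cv2.resize(c['pixels'][165:265,170:310,::-1],(700,500));cv2.imwrite('pics/top3.png',a)
c=capture('scene');a=cv2.resize(c['pixels'][100:260,180:370,::-1],(712,600));cv2.imwrite('pics/scene3.png',a)
E
```

```text
{'joints': array([  15.15,   27.08,  -15.66,   -4.57,  -46.91, -177.21]), 'joint_velocities': array([ 0.77, -0.09, -0.77,  1.12,  0.8 , -0.14]), 'effort': array([-4.820e+00, -3.060e+01,  1.152e+01,  3.620e+00,  8.200e-01,
        3.000e-02]), 'wrist_force': array([-4.51,  7.8 , 15.94]), 'moment': array([2.26, 1.38, 0.06]), 'tcp_pos': array([0.58, 0.01, 0.06])}
blue [ 228  122   50   69 3112] ztop 0.0828 press-frame mean [-0.0446  0.0034  0.0805] min [-0.06   -0.0059  0.0771] max [-0.0311  0.0133  0.0834]
yel [ 178    0   56   32 1334] ztop 0.0777 press-frame mean [0.0192 0.0277 0.0769] min [0.0178 0.0246 0.0721] max [0.0212 0.0322 0.0808]
yel [ 290    0   57   38 1599] ztop 0.08 press-frame mean [ 0.0203 -0.0251  0.0789] min [ 0.0181 -0.0298  0.0743] max [ 0.0224 -0.0212  0.0814]
yel [ 385  203   53   41 1048] ztop 0.0253 press-frame mean [-0.0959 -0.1045  0.0227] min [-0.1095 -0.1191  0.0195] max [-0.0877 -0.0985  0.0298]
yel [192 259  13  57 422] ztop 0.1552 press-frame mean [-0.0703  0.0174  0.153 ] min [-0.0777  0.0166  0.1496] max [-0.0644  0.0181  0.1556]
yel [309 259  13  57 415] ztop 0.1554 press-frame mean [-0.0689 -0.0149  0.1533] min [-0.0763 -0.0158  0.1498] max [-0.0634 -0.0143  0.1558]
yel [  97  301  348   48 7367] ztop 0.1651 press-frame mean [-0.0768 -0.0034  0.1622] min [-0.079  -0.0419  0.1593] max [-0.0745  0.037   0.1666]
```

View pics/w3.png

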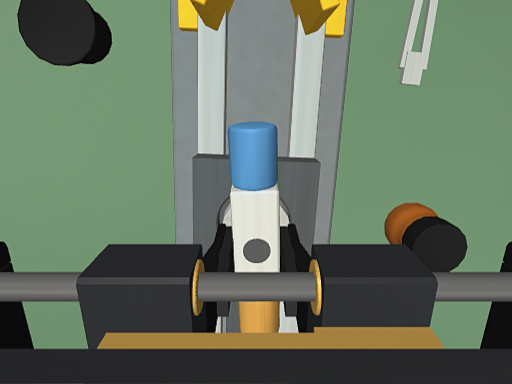

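View pics/scene3.png

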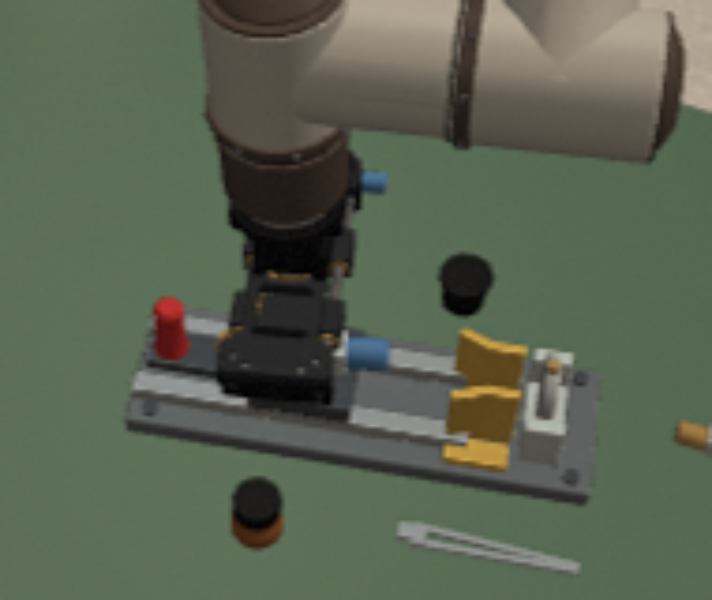

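The picture shows the blue nose now facing the fork at pixel (253,155), slightly raised. Joint 6 had run to its limit (-177.2): my assumed sign was wrong. The IK then tilted the tool and pushed the carriage to the rear stop. I'll back the turn off a little, which levels the tool, then release.

```bash
python3 -m crank '[[0,0,0,-0.06],[0,0,0,-0.06],[0,0,0,-0.06],[0,0,0,0],[0,0,0,0]]'
python3 - <<'E'
from station import sense
s=sense();print(s['joints'].round(2),s['moment'])
E
```

```text
time_s: 10.23
tcp_pos: [0.5771, 0.0095, 0.0617]
ee_rot: [[0.905, 0.426, -0.01], [0.426, -0.903, 0.056], [0.015, -0.055, -0.998]]
wrist_force: [-5.7, 4.7, 17.1]
gripper_width: 0.272
[  15.18   27.07  -15.77   -4.46  -46.96 -166.91] [ 1.25818307  1.62671538 -0.07982428]
```

```bash
python3 -m crank '[[0,0,0,0],[0,0,0,0],[0,0,0,0],[0,0,0,0],[0,0,0,0]]' 0.06
python3 -m crank '[[0,0,-0.03,0],[0,0,-0.03,0],[0,0,-0.03,0],[0,0,-0.03,0],[0,0,0,0]]' 0.087
python3 look.py w4|grep -E 'red|blue|yel'
python3 - <<'E'
from station import sense,capture
s=sense();print(s['joints'].round(2))
import cv2,numpy as np
c=capture('scene');a=cv2.resize(c['pixels'][100:260,180:370,::-1],(712,600));cv2.imwrite('pics/scene4.png',a)
E
```

```text
time_s: 10.65
tcp_pos: [0.5761, 0.0082, 0.0582]
ee_rot: [[0.906, 0.422, -0.013], [0.422, -0.905, 0.055], [0.011, -0.055, -0.998]]
wrist_force: [0.2, -0.2, 0.2]
gripper_width: 0.569
time_s: 11.07
tcp_pos: [0.5817, 0.0016, 0.1854]
ee_rot: [[0.906, 0.424, 0.0], [0.423, -0.904, 0.056], [0.024, -0.05, -0.998]]
wrist_force: [0.9, 0.6, 1.3]
gripper_width: 0.937
red [ 449  198   63   47 1923] ztop 0.0504 press-frame mean [-0.0968 -0.2539  0.0558] min [-0.115  -0.2672  0.0446] max [-0.0561 -0.062   0.2644]
red [220 248  24  24 503] ztop 0.0834 press-frame mean [-0.1816  0.0026  0.0819] min [-0.1846 -0.0056  0.0776] max [-0.18   0.01   0.087]
blue [ 454   39   58  112 4594] ztop 0.0222 press-frame mean [ 0.0232 -0.2094  0.0205] min [-0.0203 -0.2559  0.0163] max [ 0.0771 -0.189   0.0231]
blue [ 44  86  21  24 466] ztop 0.0277 press-frame mean [-0.0692  0.2033  0.0257] min [-0.0795  0.197   0.0223] max [-0.059   0.2117  0.028 ]
blue [239 101  27  36 952] ztop 0.0776 press-frame mean [-0.0442  0.0121  0.0754] min [-0.0584  0.0014  0.0719] max [-0.0301  0.0225  0.078 ]
yel [ 228    0   45   46 138
[... 596 characters left out ...]
0968 -0.1043  0.0203] min [-0.1155 -0.1186  0.0172] max [-0.0866 -0.0979  0.028 ]
yel [240 209  25  30 712] ztop 0.0776 press-frame mean [-0.1353 -0.0082  0.0755] min [-0.1495 -0.0186  0.0719] max [-0.1218  0.0021  0.0779]
yel [ 80 259  31  57 848] ztop 0.2771 press-frame mean [-0.0894  0.0493  0.2747] min [-0.0964  0.0474  0.2714] max [-0.0833  0.0511  0.2776]
yel [403 259  31  57 846] ztop 0.2791 press-frame mean [-0.0697 -0.0384  0.2768] min [-0.0767 -0.0406  0.2734] max [-0.0634 -0.0366  0.2796]
yel [ 218  327  294   22 5241] ztop 0.2894 press-frame mean [-0.0798 -0.0235  0.2862] min [-0.0878 -0.0556  0.2835] max [-0.0724  0.0113  0.2905]
[  14.4    19.68   -7.91   -3.61  -61.91 -167.7 ]
```

View pics/w4.png

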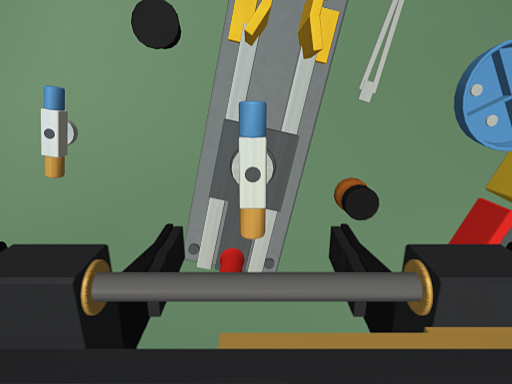

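View pics/scene4.png

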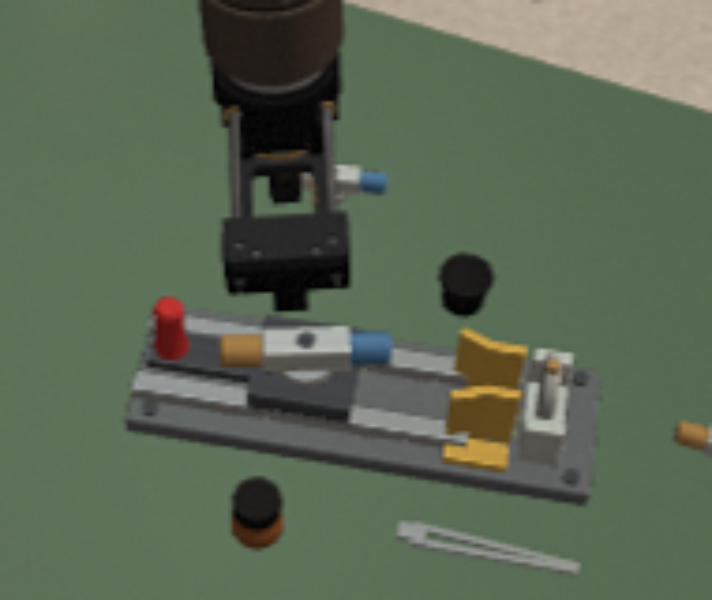

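The bar is level and seated: both nose tops read .0776, and the middle is at (-90, 2) mm against the rear stop. Blue faces the case but the bar is 12.6° off line. I'll turn the tool back half a turn, well inside joint 6's range, to square it up with a second grip.

```bash
python3 -m crank '[[0,0,0,-0.1217],[0,0,0,-0.1217],[0,0,0,-0.1217],[0,0,0,-0.1217],[0,0,0,-0.1217]]'
python3 -m crank '[[0,0,0,-0.1217],[0,0,0,-0.1217],[0,0,0,-0.1217],[0,0,0,-0.1217],[0,0,0,-0.1217]]'
python3 -m crank '[[0,0,0,-0.1217],[0,0,0,-0.1217],[0,0,0,-0.1217],[0,0,0,-0.1217],[0,0,0,-0.1217]]'
python3 -m crank '[[0,0,0,-0.1217],[0,0,0,-0.1217],[0,0,0,-0.1217],[0,0,0,-0.1217],[0,0,0,-0.1217]]'
python3 -m crank '[[0,0,0,-0.1217],[0,0,0,-0.1217],[0,0,0,-0.1217],[0,0,0,-0.1217],[0,0,0,0]]'
python3 - <<'E'
from station import sense
s=sense();print(s['joints'].round(2),s['ee_rot'].round(3),s['tcp_pos'])
O=np=__import__('numpy');O=np.array([.5566,.1027]);U=np.array([-.2153,.9765]);d=s['tcp_pos'][:2]-O;print(d@U,d@[-U[1],U[0]])
E
```

```text
time_s: 11.58
tcp_pos: [0.5768, 0.0017, 0.1765]
ee_rot: [[0.498, 0.867, -0.016], [0.867, -0.496, 0.054], [0.039, -0.041, -0.998]]
wrist_force: [-0.8, 0.3, -0.7]
gripper_width: 0.999
time_s: 12.0
tcp_pos: [0.5768, 0.0017, 0.1765]
ee_rot: [[-0.088, 0.996, -0.016], [0.995, 0.088, 0.054], [0.056, -0.012, -0.998]]
wrist_force: [0.2, 0.7, 0.4]
gripper_width: 0.999
time_s: 12.42
tcp_pos: [0.5768, 0.0017, 0.1765]
ee_rot: [[-0.641, 0.767, -0.016], [0.766, 0.641, 0.054], [0.052, 0.022, -0.998]]
wrist_force: [0.5, 0.3, -0.2]
gripper_width: 1.0
time_s: 12.83
tcp_pos: [0.5768, 0.0017, 0.1765]
ee_rot: [[-0.965, 0.263, -0.016], [0.262, 0.964, 0.054], [0.03, 0.048, -0.998]]
wrist_force: [-0.7, 0.5, -0.4]
gripper_width: 0.997
time_s: 13.25
tcp_pos: [0.5769, 0.0017, 0.1766]
ee_rot: [[-0.976, -0.215, -0.016], [-0.216, 0.975, 0.054], [0.004, 0.057, -0.998]]
wrist_force: [-0.5, -0.0, -0.5]
gripper_width: 1.0
[ 14.43  19.99  -8.28  -3.69 -61.9   -0.25] [[-0.976 -0.215 -0.016]
 [-0.216  0.975  0.054]
 [ 0.004  0.057 -0.998]] [0.57689223 0.00174549 0.17664283]
-0.10295099430352465 0.001920144724430313
```

```bash
python3 -m crank '[[0,0.006,0.03,0],[0,0,0.03,0],[0,0,0.03,0],[0,0,0.028,0],[0,0,0,0]]' 0.06
python3 -m crank '[[0,0,0,0],[0,0,0,0],[0,0,0,0],[0,0,0,0],[0,0,0,0]]' 0.0
python3 -m crank '[[0,0,0,0],[0,0,0,0],[0,0,0,0],[0,0,0,0],[0,0,0,0]]'
```

```text
time_s: 13.67
tcp_pos: [0.5698, 0.0135, 0.0544]
ee_rot: [[-0.978, -0.208, -0.027], [-0.209, 0.976, 0.053], [0.015, 0.057, -0.998]]
wrist_force: [-1.2, -0.5, 0.3]
gripper_width: 0.733
time_s: 14.08
tcp_pos: [0.576, 0.0143, 0.0628]
ee_rot: [[-0.977, -0.213, -0.009], [-0.213, 0.975, 0.056], [-0.003, 0.056, -0.998]]
wrist_force: [-0.5, 0.4, -0.2]
gripper_width: 0.398
time_s: 14.5
tcp_pos: [0.5756, 0.0142, 0.0622]
ee_rot: [[-0.977, -0.214, -0.011], [-0.214, 0.975, 0.055], [-0.001, 0.056, -0.998]]
wrist_force: [-1.3, 0.3, 5.6]
gripper_width: 0.281
```

The bar is squared (24.4 mm opening). I'll release it, rise, and check its seating and angle.

```bash
python3 -m crank '[[0,0,0,0],[0,0,0,0],[0,0,0,0],[0,0,0,0],[0,0,0,0]]' 0.06
python3 -m crank '[[0,0,-0.03,0],[0,0,-0.03,0],[0,0,-0.03,0],[0,0,-0.03,0],[0,0,0,0]]' 0.087
python3 -m crank '[[0,-0.04,0,0],[0,-0.04,0,0],[0,-0.034,0,0],[0,0,0,0],[0,0,0,0]]'
python3 look.py w5|grep -E 'red|blue|yel'
python3 - <<'E'
from station import sense
import numpy as np
s=sense();O=np.array([.5566,.1027]);U=np.array([-.2153,.9765]);d=s['tcp_pos'][:2]-O;print(d@U,d@[-U[1],U[0]],s['tcp_pos'][2])
E
```

```text
time_s: 14.92
tcp_pos: [0.575, 0.0142, 0.0609]
ee_rot: [[-0.977, -0.213, -0.013], [-0.213, 0.975, 0.055], [0.001, 0.056, -0.998]]
wrist_force: [0.5, 0.2, -1.4]
gripper_width: 0.58
time_s: 15.33
tcp_pos: [0.5805, 0.0075, 0.188]
ee_rot: [[-0.977, -0.215, 0.001], [-0.215, 0.975, 0.056], [-0.013, 0.054, -0.998]]
wrist_force: [0.6, -0.2, 0.9]
gripper_width: 0.945
time_s: 15.75
tcp_pos: [0.6007, -0.1053, 0.1736]
ee_rot: [[-0.978, -0.21, -0.013], [-0.21, 0.976, 0.055], [0.002, 0.057, -0.998]]
wrist_force: [0.0, 0.1, -0.5]
gripper_width: 0.997
red [ 242  180   27   45 1024] ztop 0.0937 press-frame mean [-0.1935  0.0016  0.0922] min [-0.2023 -0.0077  0.0887] max [-0.1831  0.0112  0.0942]
red [   0  197   36   48 1584] ztop 0.0495 press-frame mean [-0.1679 -0.2207  0.0768] min [-0.2551 -0.2506  0.0438] max [-0.1385 -0.0649  0.2469]
yel [429 217  20  24 375] ztop 0.0271 press-frame mean [-0.1392  0.1989  0.0251] min [-0.1497  0.1926  0.0216] max [-0.1276  0.2072  0.0276]
yel [238 235  27  38 800] ztop 0.0771 press-frame mean [-0.1415 -0.002   0.0791] min [-0.2498 -0.0119  0.0713] max [-0.1237  0.0076  0.2538]
yel [ 70 259  31  57 847] ztop 0.263 press-frame mean [-0.2477 -0.0451  0.2606] min [-0.2538 -0.0463  0.2572] max [-0.2403 -0.0442  0.2635]
yel [413 259  31  57 844] ztop 0.2632 press-frame mean [-0.2473  0.05    0.2608] min [-0.2534  0.0491  0.2575] max [-0.24    0.0511  0.2637]
yel [ 230  327  282   22 4962] ztop 0.2743 press-frame mean [-0.2421  0.0308  0.2711] min [-0.2442 -0.0025  0.2684] max [-0.2411  0.0632  0.2751]
-0.2115198341995773 0.001505774704686165 0.17391038216352345
```

View pics/w5.png

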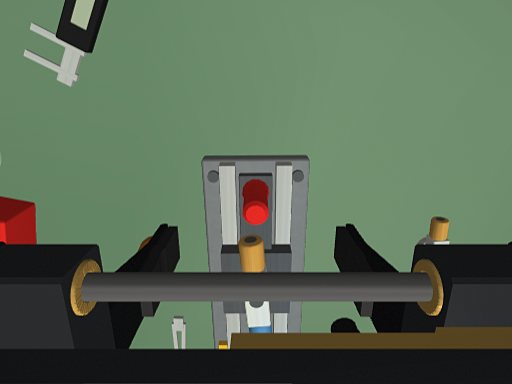

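```bash
cat > fix.py <<'E'
import cv2,numpy as np,sys
from station import capture
O=np.array([.5566,.1027]);U=np.array([-.2153,.9765]);R=np.array([[U[0],U[1]],[-U[1],U[0]]])
for n in('top','scene'):
    d=capture(n);p=d['pixels'];z=d['depth'];H,S,V=np.moveaxis(cv2.cvtColor(p,cv2.COLOR_RGB2HSV),-1,0)
    v,u=np.mgrid[:384,:512];P=(np.stack([(u-d['cx'])/d['fx']*z,(v-d['cy'])/d['fy']*z,z,np.ones_like(z)],-1)@d['world_from_camera'].T)[...,:3]
    Q=(P[...,:2]-O)@R.T
    ok=(abs(Q[...,1])<.05)&(Q[...,0]>-.26)&(Q[...,0]<.07)&(z>0)
    for nm,m in dict(red=((H<6)|(H>174))&(S>150)&(P[...,2]>.085),blue=(H>98)&(H<118)&(S>110)&(P[...,2]>.066),brass=(H>8)&(H<30)&(S>80)&(P[...,2]>.066)&(abs(Q[...,1])<.013)).items():
        m=m&ok&(P[...,2]<.1)
        if m.sum()>5:
            q=Q[m];print(n,nm,m.sum(),'px',u[m].mean().round(),v[m].mean().round(),'press',q.mean(0).round(4),'x range',np.percentile(q[:,0],[2,98]).round(4),'z',P[m][:,2].mean().round(4))
    m=(P[...,2]>.070)&(P[...,2]<.083)&ok&(abs(Q[...,1])<.025)&(S<70)
    if m.sum()>20:print('white',Q[m].mean(0).round(4),P[m][:,2].mean().round(4))
    cv2.imwrite(f'pics/{n}_{sys.argv[1]}.png',cv2.resize(p[165:265,170:310,::-1] if n=='top' else p[150:250,200:340,::-1],(700,500),interpolation=cv2.INTER_CUBIC))
E
python3 fix.py 5
```

```text
top red 31 px 281.0 192.0 press [-0.1896  0.0025] x range [-0.1979 -0.1819] z 0.0924
top brass 57 px 265.0 196.0 press [-0.1376 -0.0012] x range [-0.1511 -0.1249] z 0.075
scene red 47 px 225.0 183.0 press [-0.1912 -0.003 ] x range [-0.2013 -0.1819] z 0.0916
scene blue 75 px 279.0 194.0 press [-0.0438 -0.0005] x range [-0.0571 -0.031 ] z 0.0734
scene brass 64 px 244.0 190.0 press [-0.138 -0.006] x range [-0.1515 -0.1232] z 0.0748
white [-0.0901 -0.0016] 0.0762
```

View pics/scene_5.png

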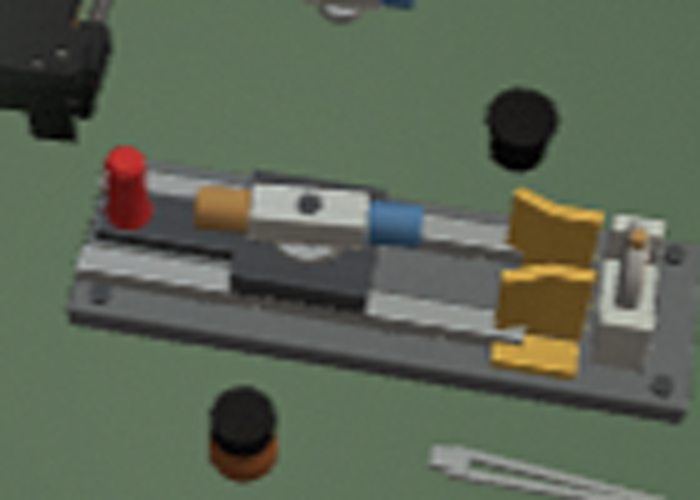

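The bar is level, seated, and about 3° off line, which puts its nose about 3.5 mm sideways; that's well within the 49 mm mouth. I'll pinch the knob, now at (-192, +1.6) mm, and slide home.

```bash
python3 -m crank '[[0,0.013,0.03,0],[0,0,0.03,0],[0,0,0.03,0],[0,0,0.03,0],[0,0,0,0]]' 0.06
python3 -m crank '[[0,0,0,0],[0,0,0,0],[0,0,0,0],[0,0,0,0],[0,0,0,0]]' 0.0
python3 -m crank '[[0,0,0,0],[0,0,0,0],[0,0,0,0],[0,0,0,0],[0,0,0,0]]'
```

```text
time_s: 16.32
tcp_pos: [0.592, -0.0826, 0.0498]
ee_rot: [[-0.977, -0.213, -0.025], [-0.214, 0.975, 0.056], [0.012, 0.06, -0.998]]
wrist_force: [-1.5, 0.1, -2.0]
gripper_width: 0.734
time_s: 16.73
tcp_pos: [0.5977, -0.0843, 0.0573]
ee_rot: [[-0.977, -0.213, -0.009], [-0.214, 0.975, 0.055], [-0.003, 0.056, -0.998]]
wrist_force: [-0.5, 0.5, 0.1]
gripper_width: 0.4
time_s: 17.15
tcp_pos: [0.5973, -0.0844, 0.0563]
ee_rot: [[-0.977, -0.213, -0.011], [-0.214, 0.975, 0.055], [-0.001, 0.056, -0.998]]
wrist_force: [-0.5, 1.5, 4.5]
gripper_width: 0.242
```

The knob is held. I'll slide 40 mm first, stopping short of the fork mouth, then go slower.

```bash
python3 -m crank '[[0,0.01,0.0006,0],[0,0.01,0.0006,0],[0,0.01,0.0006,0],[0,0.01,0.0006,0],[0,0,0,0]]'
python3 -m crank '[[0,0.006,0.0003,0],[0,0.006,0.0004,0],[0,0.006,0.0003,0],[0,0.006,0.0004,0],[0,0.006,0.0003,0]]'
python3 fix.py 6
```

```text
time_s: 17.57
tcp_pos: [0.5881, -0.0432, 0.0562]
ee_rot: [[-0.977, -0.215, -0.011], [-0.215, 0.975, 0.056], [-0.001, 0.057, -0.998]]
wrist_force: [-0.8, 2.4, 5.7]
gripper_width: 0.247
time_s: 17.98
tcp_pos: [0.582, -0.0155, 0.0563]
ee_rot: [[-0.977, -0.214, -0.011], [-0.214, 0.975, 0.054], [-0.001, 0.055, -0.998]]
wrist_force: [0.7, -4.2, 5.6]
gripper_width: 0.244
top brass 63 px 243.0 200.0 press [-0.0663 -0.0009] x range [-0.0806 -0.0526] z 0.0756
white [-0.0264  0.0002] 0.0772
scene blue 71 px 304.0 198.0 press [ 0.026  -0.0018] x range [0.0139 0.0387] z 0.0741
scene brass 72 px 271.0 194.0 press [-0.0633 -0.0056] x range [-0.0804  0.0084] z 0.0745
white [-0.0185 -0.0022] 0.0762
```

View pics/scene_6.png

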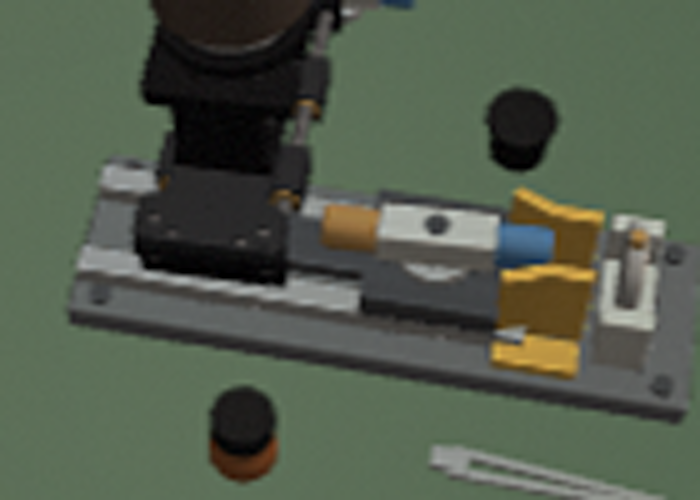

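The blue nose is between the cheeks (crop pixel (527,245)), with about 20 mm left to go.

```bash
python3 -m crank '[[0,0.005,0.0003,0],[0,0.005,0.0003,0],[0,0.004,0.0002,0],[0,0.004,0.0002,0],[0,0.002,0,0]]'
python3 -m crank '[[0,0,0,0],[0,0,0,0]]'
```

```text
time_s: 18.5
tcp_pos: [0.5778, 0.0037, 0.0563]
ee_rot: [[-0.977, -0.215, -0.011], [-0.215, 0.975, 0.054], [-0.001, 0.055, -0.998]]
wrist_force: [2.6, -11.6, 1.3]
gripper_width: 0.241
time_s: 18.67
tcp_pos: [0.5778, 0.0035, 0.0562]
ee_rot: [[-0.977, -0.214, -0.011], [-0.214, 0.975, 0.054], [-0.001, 0.055, -0.998]]
wrist_force: [0.2, -3.1, 5.3]
gripper_width: 0.238
```

```bash
python3 -m crank '[[0,0.0015,0,0],[0,0,0,0],[0,0,0,0]]'
python3 -m crank '[[0,0.0015,0,0],[0,0,0,0],[0,0,0,0]]'
```

```text
time_s: 18.92
tcp_pos: [0.5778, 0.0036, 0.0563]
ee_rot: [[-0.977, -0.214, -0.011], [-0.214, 0.975, 0.052], [-0.001, 0.054, -0.999]]
wrist_force: [2.3, -8.7, 4.7]
gripper_width: 0.242
time_s: 19.17
tcp_pos: [0.5778, 0.0037, 0.0563]
ee_rot: [[-0.977, -0.214, -0.011], [-0.214, 0.975, 0.051], [-0.0, 0.052, -0.999]]
wrist_force: [4.5, -13.8, 2.2]
gripper_width: 0.241
```

It has stalled at the same TCP y as the original home pinch, with the force rising, so it is at the stop. I'll release, retreat and check.

```bash
python3 -m crank '[[0,-0.002,0,0],[0,0,0,0],[0,0,0,0],[0,0,0,0],[0,0,0,0]]' 0.06
python3 -m crank '[[0,0,-0.03,0],[0,0,-0.03,0],[0,0,-0.03,0],[0,0,-0.03,0],[0,0,0,0]]' 0.06
python3 -m crank '[[0,-0.04,0,0],[0,-0.04,0,0],[0,-0.04,0,0],[0,0,0,0],[0,0,0,0]]'
python3 fix.py 7; python3 look.py w7 | grep -E "red|blue|yel"
```

```text
time_s: 19.58
tcp_pos: [0.5768, 0.0053, 0.0552]
ee_rot: [[-0.977, -0.214, -0.013], [-0.214, 0.975, 0.055], [0.001, 0.057, -0.998]]
wrist_force: [0.6, -0.4, 0.2]
gripper_width: 0.538
time_s: 20.0
tcp_pos: [0.5825, -0.0014, 0.1824]
ee_rot: [[-0.976, -0.216, 0.001], [-0.215, 0.975, 0.056], [-0.013, 0.054, -0.998]]
wrist_force: [0.0, 0.7, 0.6]
gripper_width: 0.687
time_s: 20.42
tcp_pos: [0.604, -0.1205, 0.1675]
ee_rot: [[-0.978, -0.21, -0.014], [-0.21, 0.976, 0.055], [0.002, 0.057, -0.998]]
wrist_force: [-0.4, 1.3, 0.2]
gripper_width: 0.688
top blue 43 px 207.0 208.0 press [0.0466 0.0036] x range [0.0348 0.0581] z 0.0769
white [0.0201 0.0005] 0.0766
scene red 47 px 257.0 188.0 press [-0.1023 -0.0027] x range [-0.111  -0.0941] z 0.0913
scene blue 63 px 311.0 199.0 press [ 0.0446 -0.001 ] x range [0.0323 0.0576] z 0.0746
scene brass 69 px 277.0 195.0 press [-0.0474 -0.0052] x range [-0.0624 -0.0347] z 0.0747
white [ 0.0002 -0.0022] 0.0762
red [   0  209   36   62 1631] ztop 0.0475 press-frame mean [-0.1817 -0.2048  0.0913] min [-0.2693 -0.2501  0.0416] max [-0.1356 -0.0601  0.2536]
red [245 302  23  25 517] ztop 0.0934 press-frame mean [-0.1048  0.0018  0.0917] min [-0.1126 -0.0078  0.0877] max [-0.0949  0.0113  0.0936]
yel [430 231  20  14 215] ztop 0.2414 press-frame mean [-0.2683  0.0564  0.2415] min [-0.2689  0.054   0.2408] max [-0.2679  0.0588  0.2424]
yel [144 248  23  15 242] ztop 0.1918 press-frame mean [-0.243  -0.0387  0.2093] min [-0.2623 -0.0403  0.2006] max [-0.2391 -0.0328  0.2398]
yel [122 259  23  57 661] ztop 0.2577 press-frame mean [-0.2612 -0.0321  0.2553] min [-0.2672 -0.033   0.2519] max [-0.2538 -0.0314  0.2582]
yel [369 259  23  57 651] ztop 0.2576 press-frame mean [-0.2612  0.0362  0.2553] min [-0.2674  0.0355  0.2518] max [-0.2539  0.0371  0.2583]
yel [ 173  324  339   26 6167] ztop 0.2688 press-frame mean [-0.2558  0.0235  0.2655] min [-0.2579 -0.016   0.2629] max [-0.2547  0.0623  0.2696]
```

View pics/scene_7.png

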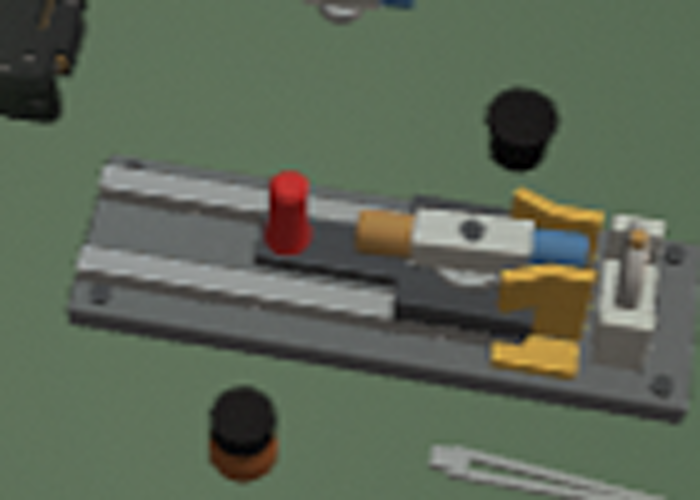

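View pics/top_7.png

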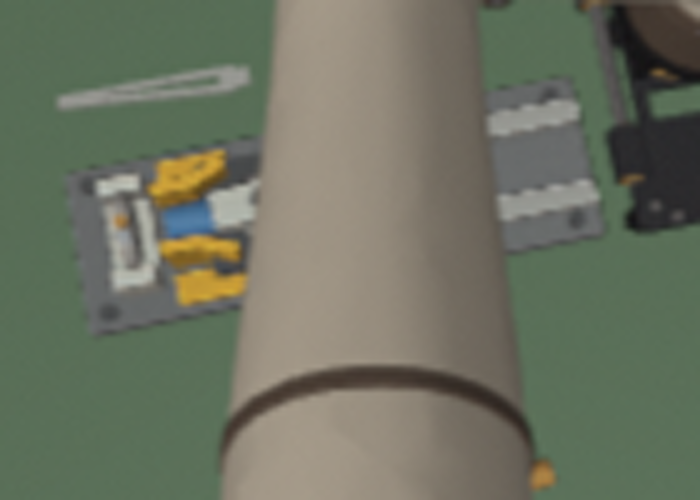

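Run:
```python
import cv2,numpy as np
from station import capture
a=np.load('pics/scene0.npz');b=capture('scene')
for p in(a['pixels'],b['pixels']):
    H,S,V=np.moveaxis(cv2.cvtColor(p,cv2.COLOR_RGB2HSV),-1,0)
    m=((H<6)|(H>174))&(S>150)&(V>60);m[:180]=0;m[206:]=0;m[:,:245]=0;m[:,270:]=0
    v,u=np.nonzero(m);print(len(u),u.mean(),v.mean())
d=cv2.absdiff(a['pixels'],b['pixels']).max(2);d[:150]=0
cv2.imwrite('pics/diff.png',cv2.resize(d,(768,576)))
```

```text
119 257.10084033613447 192.48739495798318
119 257.10084033613447 192.48739495798318
```

View pics/diff.png

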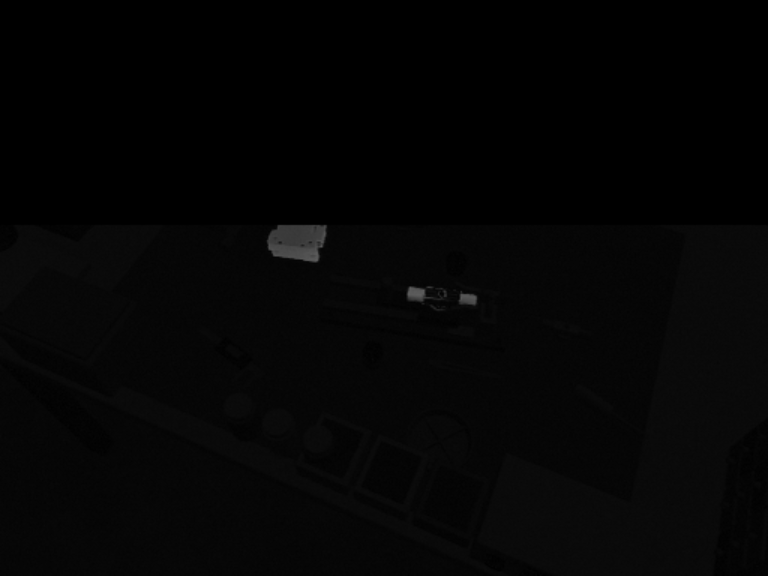

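The knob is back on exactly the same pixels as at the start, and the difference image shows only the swapped pusher ends and the gripper. Handing in.

```bash
python3 -c "
from station import finish_job,sense
print(sense()['time_s'],finish_job())"
```

```text
the job is handed in; nothing more can be done
20.6167 None
```

The job is done and handed in at 20.6 s: the pusher is turned end for end, with its blue end in the fork and the carriage home. I drew the carriage back by the knob, turned the pusher about 170° by gripping its middle, and squared it with a second grip. I then slid it home by the knob against the stop, let go and moved the arm clear.

**Last checks:**
- **Carriage:** the knob is on exactly the same scene-camera pixels as at the start, so the carriage is home.
- **Pusher:** it is level at seated height. The blue nose is between the cheeks, reading about 58 mm ahead of the seat axis (visible edge). The bar is about 2.6° off line, roughly 3 mm at the tip against the 7 mm allowed.
- **Bench:** the difference image covers the press and the mat except the top strip of the scene view. It shows only the swapped pusher ends and the gripper. The hammer, in that strip, was not checked, though the arm never went near it.

**What went wrong:** during the turn I had joint 6's direction reversed, and it ran up to its range limit (-177.2° against -177.46°). The tool tilted about 3° and pushed the carriage to its rear stop, with wrist force up to about 19 N. I backed off, released and re-gripped from the other side. The small tool tilt stayed to the end without harm.

**What disagreed:** the cameras differed by up to about 4–5 mm in sideways position, mostly on the pusher's noses and the knob.

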